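Hook the blank locker's hatch down with the pole

TASK

Take the wooden-handled hook pole from its rest, put its hook through the steel eye on the raised locker's hatch and pull the hatch down gently with it until its catch clicks and holds it open. Then unhook the pole and lay it back in its rest the way it lay, leaving the bowl, the jar and the turned spindle alone and keeping the hand off the locker.

Things in the scene. Friction and masses are not known exactly. Their poses are not given: they have to be found in the camera images.
- pole: Hook pole, 200 g, 215 mm long, along its own x; origin under the middle of the wooden handle, z up. Handle: flat-sided bar 130 long (x -65 to 65), 20 wide (y), 26 tall (z 0 to 26); grip it across y. Then a ferrule 18 thick to x 77 and a steel rod 10 thick, centre line at z 13, to x 145. There a steel pin 7 thick (the hook) leaves towards +y, its end at y 37.5. Lies loose in the rest.
- hook_tip (a point): Free end of the hook pin, on the pin's centre line (pole frame 145, 37.5, 13 mm). Axes as the pole's.
- hook_mid (a point): Middle of the free length of the hook pin (pole frame 145, 19, 13 mm): where the eye sits when hooked. Axes as the pole's.
- rest: Fixed pole rest: board 200 x 75 x 8 mm with two open-topped wooden saddles at x -52 and 52, each 14 long in x, floor 30 above the bench, 36 wide inside (y) between cheeks reaching 44 above the bench. Between the saddles the handle is free for the fingers. Origin on the bench under its middle; x runs along the pole towards the hook, z up.
- rest_seat (a point): Midway between the saddles at the height of their floors, 30 mm above the bench: the pole's origin sits here when it lies in the rest, its axes parallel to the rest's.
- locker: Fixed plywood locker on four steel legs, 170 mm deep (x), 240 wide (y), its box from 175 to 330 above the bench; origin on the bench under its middle, z up. The hatch fills its front, which faces its -x. Flimsy: press or pull on it with the pole by at most 12 N; hand and fingers keep off.
- eye (a point): Centre of the steel eye on the hatch: round ring of 6 mm wire, clear opening 16 mm, on the outer face near the top edge. Its hole runs along y (the hinge direction): the hook pin goes in sideways along y, from either side, and turns freely in it as the hatch swings. With the hatch shut it lies 34 mm before (-x) and 128 above the hinge line. Axes: those of the hatch, equal to the locker's when shut.
- hatch_hinge (a point): Middle of the hinge line (along the locker's y) at the hatch's lower edge, 170 mm above the bench, 90 before (-x) the locker's middle. The hatch: plywood panel 12 thick (x -12 to 0), 216 wide, 150 high (z 4 to 154), 0.4 kg. Axes turn with the hatch.
- hatch (a joint): Hatch angle, rad: 0 shut (upright), growing as its top swings out and down. A spring pulls it shut (about 1 to 2 N at the eye). Near the bottom a sprung roller catch takes about 5 N at the eye to pass; then it drops on a hard stop and is held. The stop is set differently each time, from 0.95 to 1.50 rad, the bump 0.15 to 0.3 before it: feel for it. Short of the stop it swings up again.
- bowl: Bystander: dark turned wooden bowl, 110 mm across, 45 high; origin under its middle.
- wax_jar: Bystander: amber jar, 60 mm diameter, 65 high; origin under its middle.
- spindle: Bystander: turned light-wood spindle standing upright, 44 mm diameter at the foot, 90 high; origin under its middle.
Not all that is in view belongs to the job. Leave any blue look-alike of the pole alone. Of the things that look like the rest, the smaller one is meant.

How it is judged:
By the outcome, as a careful person would: the job done as asked, in the order asked, and still so for the second after the job is handed in, with the robot touching nothing.
It also fails if it takes over 64 s, if anything falls off the work surface, if the arm or the gripper's body presses on something with over 40 N, if the wrist force passes 120 N, or if a joint passes its speed limit or range.

ROBOT

A 6-joint arm with a two-finger parallel gripper is mounted at the origin on the work surface. World frame = base frame: x ahead of the robot, y to its left, z up, the work surface at z = 0. Lengths are in m, angles in rad, forces in N, time in s.
With the tool pointing down it reaches from about 0.375 to 0.975 m from the base axis. Payload 3.8 kg.
Tool frame: the origin (TCP) lies midway between the tips of the shut fingers; the grasp point (between the pads) lies 19 mm behind it; z points along the fingers, y is the line along which they close (so a half turn about z gives the same grasp; the last joint's range is limited). The gripper opens to 88 mm and grips with 3 to 60 N. Pads are 18 mm wide; open, the fingers measure 123 mm over their backs; the gripper's body (75 mm by 187 mm) begins 45 mm behind the grasp point.
Start: joints at [1.26, 0.264, 1.604, -0, 1.274, -0.037], TCP at [0.183, 0.65, 0.239] pointing down, gripper open.
Joint ranges: [-2.63, 2.63], [-0.94, 2.18], [0.31, 2.57], [-1.31, 4.45], [0, 2.66], [-2.55, 2.55]. Speed limits (rad/s): [2.57, 2.57, 3.14, 3.14, 3.14, 3.14].

INTERFACE

Orientations are given as a rotation vector (axis times angle).
In Python, from cell import manip, inverse_kinematics, cams, order gives the robot as it stands. Calls block until the motion is done:
- manip.move_pose(position, orientation): joint-space move of the TCP to a pose.
- manip.move_linear(position, rate=0.15, rot=None): straight line of the TCP; rot=None keeps the orientation; rate is the mean speed in m/s.
- manip.set_joints(angles): joint-space move.
- manip.set_gripper(opening, force=None): finger opening in m; force is the grip in N (None keeps the last); returns when the fingers have stopped.
- manip.dwell(seconds).
- inverse_kinematics(position, orientation): joint angles nearest the present ones, or None.
- manip.state(): the state.
- cams.capture(name): name is "scene" or "top"; returns a dict with "image" (480x640x3 uint8, blue, green, red), "z_map" (480x640 float32, m along the optical axis (not along the pixel's ray), 0 where there is no reading), "intrinsics" (3x3 intrinsics, pixels), "position" and "orientation" of the camera in the world. Camera axes: x right, y down, z forward; pixel columns grow to the right and rows downward; lengths in m; the calibration is good to about 2 mm. A picture is of the moment at which its call begins.
A pose or a line that the arm cannot do raises manip.IKError and nothing moves.
- order.close_job(): hands the job in; it is judged then, once.
The state is a dict: "clock": time; "joint_pos": joint angles; "joint_velocities": joint speeds; "tau": joint torques, N m; "tool_pos": TCP position; "tcp_rot": TCP orientation; "contact_force": force on the tool from outside, world axes, zero at the start; "moment": the same for the moment, N m; "gripper_width": finger opening in m; "grasp_force": force on a finger pad.
Only numpy, scipy, OpenCV 4.12 (cv2) and the standard library are available. Lean on these libraries where they do the work, as an engineer would, in place of code of your own. Each camera call takes 0.05 s, during which the arm holds its last target. There are 200 camera calls.

## Working session

There is one attempt and no reset: what is moved stays moved. The work goes in short steps, each a Python script; the robot and the scene stay as the last script left them, time stands still between calls to the robot, and variables do not carry over. Pictures are saved under pics/ and viewed, at most 13 in all, crops included, and the job is handed in when it is done.

```bash
mkdir -p pics
cat > h.py <<'E'
import numpy as np, cv2
from scipy.spatial.transform import Rotation as R
from cell import manip, inverse_kinematics, cams, order
def cloud(c):
    K=np.array(c["intrinsics"]);z=c["z_map"];v,u=np.indices(z.shape)
    p=np.stack([(u-K[0,2])/K[0,0]*z,(v-K[1,2])/K[1,1]*z,z],-1)
    o=np.array(c["orientation"]); M=R.from_rotvec(o).as_matrix() if o.size==3 else o
    w=p@M.T+np.array(c["position"]); w[z==0]=np.nan; return w
E
python3 - <<'E'
from h import *
for n in("scene","top"):
    c=cams.capture(n);cv2.imwrite(f"pics/{n}0.png",c["image"]);np.savez(f"{n}0.npz",img=c["image"],w=cloud(c))
    print(n,c["position"],c["orientation"],c["intrinsics"])
print(manip.state())
E
```

```text
scene [1.19920939e+00 3.98317256e-06 1.31320626e+00] [-1.99019666 -1.7407647   0.53216242] [[623.94551537   0.         317.19484958]
 [  0.         623.94551537 231.34191727]
 [  0.           0.           1.        ]]
top [0.1832348  0.11943968 1.54525885] [-2.06918292  2.16285814 -0.22991373] [[581.19208962   0.         324.97422478]
 [  0.         581.19208962 243.87734545]
 [  0.           0.           1.        ]]
{'clock': 0.1, 'joint_pos': array([ 1.26011908e+00,  2.64674013e-01,  1.60523143e+00, -4.10732686e-06,
        1.27371422e+00, -3.69195815e-02]), 'joint_velocities': array([ 1.68336878e-05, -9.98534924e-04, -6.68712263e-04,  1.09627974e-03,
        9.32481399e-05, -7.47740730e-04]), 'tau': array([-1.50308233e-05, -5.03619576e+01, -3.58070791e+01,  7.30059086e-02,
        2.33115396e-02, -5.49401216e-05]), 'tool_pos': array([0.18230526, 0.64924464, 0.23751833]), 'tcp_rot': array([-0.42862662, -3.11186372,  0.00313677]), 'contact_force': array([-0.43968867, -0.58614396,  0.38683025]), 'moment': array([-0.01622611,  0.00340375, -0.0568811 ]), 'grasp_force': 0.0, 'gripper_width': 0.08773213275331361}
```

View pics/scene0.png

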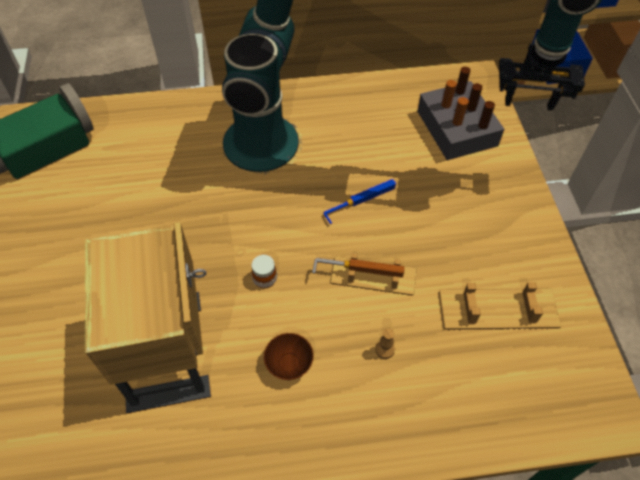

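View pics/top0.png

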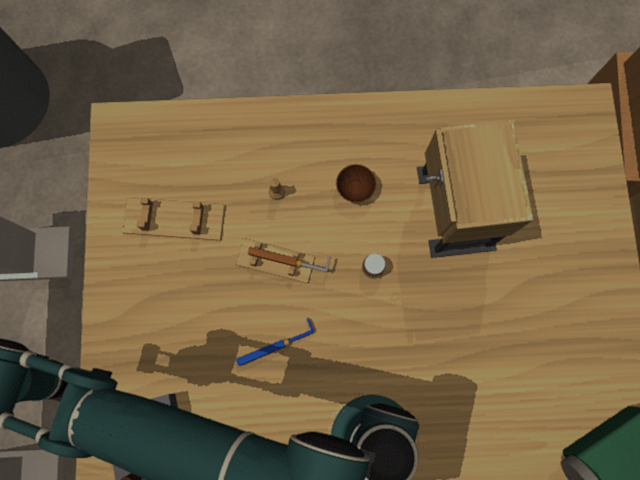

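Candidates: the wooden-handled pole is at top (290,260) / scene (375,268), and the blue look-alike is at top (275,343). The small rest lies under the pole at top (275,260), and the larger empty rest is at top (173,218). I choose the wooden pole and the small rest, then check them in a close crop and measure.

Run:
```python
from h import *
t=np.load("top0.npz");s=np.load("scene0.npz")
a=cv2.resize(t["img"][225:295,225:345],None,fx=5,fy=5,interpolation=cv2.INTER_CUBIC)[:300]
a=cv2.resize(t["img"][230:290,230:340],(660,360),interpolation=cv2.INTER_CUBIC)
b=cv2.resize(t["img"][110:260,410:540],(260,300)); 
c=cv2.resize(s["img"][215:315,165:225],(180,300))
d=cv2.resize(s["img"][250:300,305:420],(460,200))
cv=np.zeros((600,800,3),np.uint8);cv[:360,:660]=a;cv[360:560,:460]=d
e=cv2.resize(s["img"][255:305,175:215],(192,240));cv[360:600,465:657]=e
cv2.imwrite("pics/crop1.png",cv)
w=t["w"];W=s["w"]
def P(w,u,v): print((u,v),np.round(w[v,u],4))
print("top")
for p in[(252,250),(275,257),(297,263),(310,266),(325,268),(331,262),(245,262),(300,280),(374,264),(356,183),(277,185),(480,170),(430,178)]:P(w,*p)
print("scene")
for p in[(352,264),(375,268),(400,271),(330,262),(315,265),(200,273),(190,274),(140,290),(205,273)]:P(W,*p)
for n,q in(("top",w),("scene",W)):
    # locker top surface
    m=(abs(q[...,2]-.33)<.006)&(q[...,0]>.2)
    pts=q[m][:,:2].astype(np.float32);print(n,"lockertop",m.sum(),cv2.minAreaRect(pts),np.median(q[m][:,2]))
    # pole handle top ~ .056
    xy=q[...,:2]
    m=(q[...,2]>.05)&(q[...,2]<.062)
    k,l,st,ce=cv2.connectedComponentsWithStats(m.astype(np.uint8))
    for i in range(1,k):
        if st[i,4]>40:
            pp=q[l==i];print(n,st[i],cv2.minAreaRect(pp[:,:2].astype(np.float32)),np.median(pp,0).round(4))
    m=(q[...,2]>.005)&(q[...,2]<.012)
    k,l,st,ce=cv2.connectedComponentsWithStats(m.astype(np.uint8))
    for i in range(1,k):
        if st[i,4]>100:
            pp=q[l==i];print(n,"board",st[i],cv2.minAreaRect(pp[:,:2].astype(np.float32)))
```

```text
top
(252, 250) [0.4869 0.2889 0.0595]
(275, 257) [0.4667 0.2299 0.0546]
(297, 263) [0.4483 0.1732 0.0548]
(310, 266) [0.4403 0.1398 0.0466]
(325, 268) [0.4341 0.1008 0.0416]
(331, 262) [0.4563 0.0834 0.0021]
(245, 262) [0.4649 0.3138 0.0109]
(300, 280) [0.4099 0.1684 0.0099]
(374, 264) [ 0.4352 -0.026   0.0644]
(356, 183) [0.6739 0.0041 0.0075]
(277, 185) [0.6536 0.2174 0.082 ]
(480, 170) [ 0.5988 -0.2546  0.3006]
(430, 178) [ 0.5815 -0.1383  0.311 ]
scene
(352, 264) [0.46   0.1825 0.0551]
(375, 268) [0.4762 0.2347 0.0522]
(400, 271) [0.4942 0.2902 0.0561]
(330, 262) [0.444  0.1327 0.049 ]
(315, 265) [0.446  0.0967 0.0464]
(200, 273) [ 0.4049 -0.1794  0.0021]
(190, 274) [ 0.5855 -0.1571  0.3008]
(140, 290) [ 0.6086 -0.2486  0.3027]
(205, 273) [ 0.585  -0.1297  0.2973]
top lockertop 272 ((0.3763520419597626, 0.22412267327308655), (0.19711938500404358, 0.983985185623169), 27.84814453125) 0.32599745423617355
top [140 197   9   7  43] ((0.6357482075691223, 0.5731131434440613), (0.02013624832034111, 0.016185250133275986), 81.73358917236328) [0.6352 0.5742 0.0576]
top [192 201   9   7  45]
[... 3853 characters left out ...]
 [222 119  77  54 587] ((0.03446875140070915, 0.013457626104354858), (0.14882606267929077, 0.21229974925518036), 21.58814811706543)
scene board [331 265  85  30 939] ((0.4720541536808014, 0.23526397347450256), (0.20021963119506836, 0.07550838589668274), 74.89041137695312)
scene board [ 440  289  122   41 2719] ((0.5957980751991272, 0.5106326341629028), (0.2717072367668152, 0.10427723079919815), 82.91358947753906)
scene board [274 347  31  29 384] ((0.6635850667953491, 0.01016610860824585), (0.06742947548627853, 0.06403319537639618), 63.64092254638672)
scene board [131 386  70  27 495] ((0.7090396881103516, -0.26136091351509094), (0.032800182700157166, 0.14554260671138763), 4.539529800415039)
```

View pics/crop1.png

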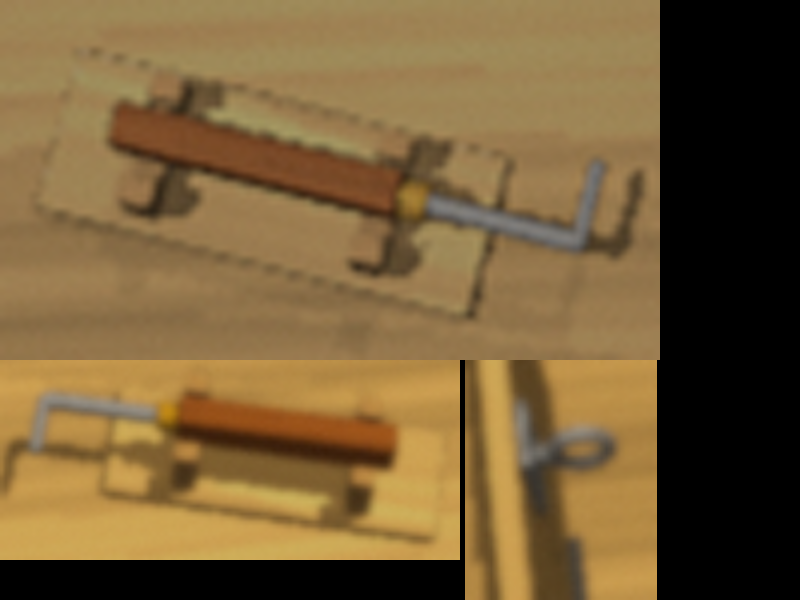

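The crop shows the brown pole in the small rest, with its hook pointing image-up (world +x) at top (330,260). The eye is at scene (199,273). The locker top reads about 0.30 m where 0.33 m was expected, so I'll fit it.

Run:
```python
from h import *
t=np.load("top0.npz");s=np.load("scene0.npz")
w=t["w"];W=s["w"]
for n,q in(("top",w),("scene",W)):
    reg=(q[...,0]>.42)&(q[...,0]<.8)&(q[...,1]<-.08)&(q[...,1]>-.42)
    z=q[reg][:,2]; h,e=np.histogram(z,bins=np.arange(-.01,.36,.01)); print(n,dict(zip(e.round(2).tolist(),h.tolist())))
    m=reg&(q[...,2]>.285)&(q[...,2]<.36)
    pp=q[m]; A=np.c_[pp[:,:2],np.ones(len(pp))];co=np.linalg.lstsq(A,pp[:,2],rcond=None)[0];print("plane",co.round(4),cv2.minAreaRect(pp[:,:2].astype(np.float32)))
    # bench plane
    m=(abs(q[...,2])<.01)&(q[...,0]>.3)&(q[...,0]<.9);pp=q[m];A=np.c_[pp[:,:2],np.ones(len(pp))];print("bench",np.linalg.lstsq(A,pp[:,2],rcond=None)[0].round(4))
print("top around eye")
for v in range(168,190,2): print(v,[("%.3f,%.3f,%.3f"%tuple(w[v,u])) for u in range(420,446,4)])
print("scene around eye")
for v in range(264,284,2): print(v,[("%.3f,%.3f,%.3f"%tuple(W[v,u])) for u in range(178,210,4)])
a=cv2.resize(t["img"][110:260,405:540],(540,600),interpolation=cv2.INTER_CUBIC)
b=cv2.resize(t["img"][165:195,410:450],(260,195),interpolation=cv2.INTER_CUBIC)
c=cv2.resize(s["img"][220:400,80:215],(260,346),interpolation=cv2.INTER_CUBIC)
cv=np.zeros((600,800,3),np.uint8);cv[:,:540]=a;cv[:195,540:]=b;cv[200:546,540:]=c;cv2.imwrite("pics/crop2.png",cv)
```

```text
top {-0.01: 3327, 0.0: 4374, 0.01: 161, 0.02: 27, 0.03: 27, 0.04: 44, 0.05: 141, 0.06: 60, 0.07: 20, 0.08: 15, 0.09: 23, 0.1: 15, 0.11: 13, 0.12: 9, 0.13: 5, 0.14: 27, 0.15: 98, 0.16: 66, 0.17: 90, 0.18: 135, 0.19: 129, 0.2: 141, 0.21: 147, 0.22: 149, 0.23: 142, 0.24: 178, 0.25: 145, 0.26: 165, 0.27: 157, 0.28: 182, 0.29: 3725, 0.3: 4219, 0.31: 148, 0.32: 525, 0.33: 3, 0.34: 0}
plane [1.000e-04 4.560e-02 3.134e-01] ((0.5916949510574341, -0.2405000478029251), (0.24343591928482056, 0.2236213982105255), 4.219970226287842)
bench [-0.0002  0.0004  0.0007]
scene {-0.01: 8017, 0.0: 6206, 0.01: 88, 0.02: 34, 0.03: 40, 0.04: 130, 0.05: 291, 0.06: 79, 0.07: 44, 0.08: 41, 0.09: 43, 0.1: 42, 0.11: 52, 0.12: 36, 0.13: 32, 0.14: 111, 0.15: 302, 0.16: 218, 0.17: 223, 0.18: 272, 0.19: 260, 0.2: 280, 0.21: 277, 0.22: 278, 0.23: 302, 0.24: 287, 0.25: 308, 0.26: 287, 0.27: 324, 0.28: 345, 0.29: 6890, 0.3: 4066, 0.31: 150, 0.32: 651, 0.33: 0, 0.34: 0}
plane [-0.0085  0.0423  0.3165] ((0.5910722017288208, -0.23822744190692902), (0.24504952132701874, 0.22263409197330475), 4.112415790557861)
bench [-0.0009
[... 2916 characters left out ...]
'0.601,-0.168,0.323', '0.603,-0.161,0.324', '0.588,-0.158,0.297', '0.587,-0.151,0.295', '0.584,-0.144,0.288', '0.584,-0.137,0.286', '0.414,-0.166,0.000']
278 ['0.590,-0.180,0.299', '0.607,-0.168,0.325', '0.603,-0.162,0.317', '0.592,-0.158,0.297', '0.528,-0.167,0.188', '0.418,-0.185,0.001', '0.418,-0.175,-0.001', '0.420,-0.166,0.001']
280 ['0.594,-0.180,0.298', '0.611,-0.168,0.324', '0.611,-0.161,0.323', '0.597,-0.158,0.299', '0.533,-0.167,0.188', '0.422,-0.185,-0.002', '0.423,-0.176,-0.002', '0.426,-0.166,0.001']
282 ['0.599,-0.180,0.300', '0.614,-0.168,0.323', '0.616,-0.161,0.325', '0.601,-0.158,0.299', '0.545,-0.165,0.200', '0.430,-0.185,0.003', '0.427,-0.176,-0.003', '0.433,-0.166,0.004']
```

View pics/crop2.png

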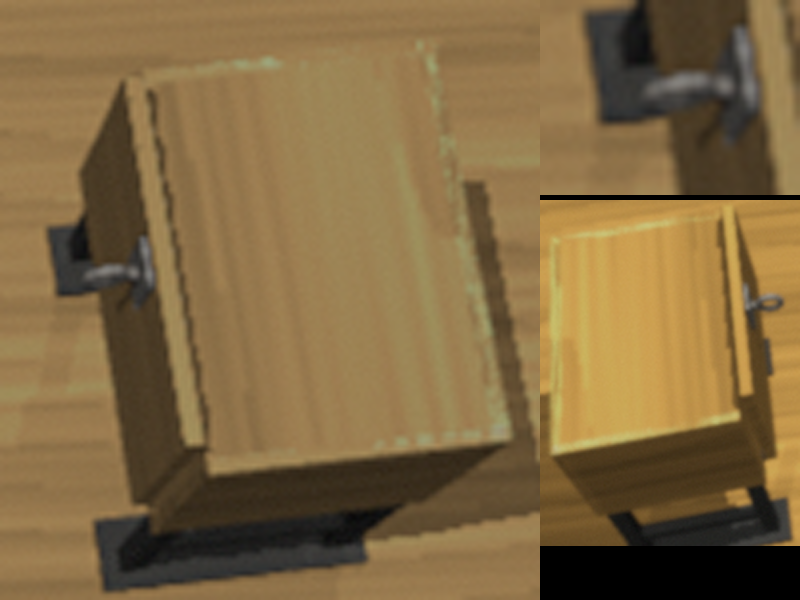

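The hatch rim reads 0.324 m, which matches hinge 170 + 154 mm. The eye ring is at about (0.585, -0.138, 0.298), also as expected. Next I fit the yaws and the handle, plan with IK and pick.

```bash
cat >> h.py <<'E'
GX=0.030
def Rp(yaw,b=0):  # pole rotation: x along heading yaw, hook end pitched up by b
    return R.from_euler('z',yaw)*R.from_euler('y',-b)
def tcp(origin,Rr,flip):
    # TCP pose for a pole pose (origin, rotation); flip = half turn about tool z
    p=np.array(origin)+Rr.apply([GX,0,-.006])
    return p,(Rr*R.from_euler('x',np.pi)*R.from_euler('z',np.pi*flip)).as_rotvec()
E
python3 - <<'E'
from h import *
t=np.load("top0.npz");s=np.load("scene0.npz")
def pca(p):
    c=p.mean(0);u,sv,vt=np.linalg.svd(p-c,full_matrices=False);return c,vt[0],sv
ori=[]
for n,d in(("top",t),("scene",s)):
    q=d["w"];im=d["img"].astype(int)
    b,g,r=im[...,0],im[...,1],im[...,2]
    reg=(abs(q[...,0]-.47)<.1)&(abs(q[...,1]-.22)<.14)
    m=reg&(q[...,2]>.051)&(q[...,2]<.061)&(b<45)&(g<.62*r)
    p=q[m][:,:2];c,v,_=pca(p);v=v if v[1]<0 else -v
    pr=(p-c)@v; pq=(p-c)@[-v[1],v[0]]
    mid=c+v*(np.percentile(pr,1)+np.percentile(pr,99))/2
    print(n,"handle",len(p),c.round(4),"mid",mid.round(4),"yaw",np.degrees(np.arctan2(v[1],v[0])).round(2),"len",np.ptp(pr).round(4),"wid",np.ptp(pq).round(4),np.median(q[m][:,2]).round(4))
    m=reg&(q[...,2]>.036)&(q[...,2]<.052)
    pp=q[m][:,:2]-mid;l=np.c_[pp@v,pp@[-v[1],v[0]]]
    k=(l[:,0]>.08); print(" rod/hook local: x max",l[k,0].max().round(4),"y rod",np.median(l[k&(l[:,0]<.135),1]).round(4),"hook y max",l[k,1].max().round(4))
    reg=(q[...,0]>.42)&(q[...,0]<.8)&(q[...,1]<-.08)&(q[...,1]>-.42)
    m=reg&(q[...,2]>.318);c,v,_=pca(q[m][:,:2]);v=v*np.sign(v[0]);pr=(q[m][:,:2]-c)@v
    midr=c+v*(np.percentile(pr,.5)+np.percentile(pr,99.5))/2
    print(" rim",c.round(4),midr.round(4),"yaw",np.degrees(np.arctan2(v[1],v[0])).round(2),"len",np.ptp(pr).round(4))
    nrm=np.array([v[1],-v[0]])  # locker x
    print(" eye from rim",(midr-nrm*.028).round(4))
    m=reg&(q[...,2]>.27)&(q[...,2]<.33);l=(q-np.r_[midr,0])[...,:2]@(-nrm)
    m&=(l>.0105)&(l<.06)&(abs((q[...,:2]-midr)@v)<.03)
    e=q[m];print(" ring pts",len(e),np.percentile(e,[3,50,97],axis=0).round(4).tolist(),"out",np.percentile(l[m],[3,97]).round(4))
E
```

```text
top handle 272 [0.4695 0.238 ] mid [0.4694 0.2375] yaw -106.8 len 0.1249 wid 0.0205 0.056
 rod/hook local: x max 0.1462 y rod 0.0012 hook y max 0.0394
 rim [ 0.5833 -0.1688] [ 0.5855 -0.1686] yaw 4.03 len 0.2161
 eye from rim [ 0.5836 -0.1407]
 ring pts 62 [[0.5805, -0.1569, 0.2883], [0.5832, -0.1422, 0.3035], [0.5868, -0.1292, 0.3138]] out [0.0117 0.0395]
scene handle 376 [0.4733 0.2381] mid [0.4733 0.2382] yaw -107.0 len 0.1269 wid 0.0247 0.0551
 rod/hook local: x max 0.1475 y rod -0.0003 hook y max 0.0362
 rim [ 0.5935 -0.1674] [ 0.5872 -0.1679] yaw 4.11 len 0.2163
 eye from rim [ 0.5852 -0.1399]
 ring pts 98 [[0.582, -0.1555, 0.2865], [0.5859, -0.1415, 0.3007], [0.5883, -0.1285, 0.3114]] out [0.0123 0.0395]
```

```bash
cat >> h.py <<'E'
PY=np.radians(-106.9); P0=np.array([.4707,.2378,.030])
LY=np.radians(-85.93); EYE=np.array([.5845,-.1402,.298]); LX=np.array([np.cos(LY),np.sin(LY),0]); LYV=np.array([-LX[1],LX[0],0])
HINGE=EYE+.034*LX-np.array([0,0,.128])
def eye_at(th):
    return HINGE+(-LX)*(.034*np.cos(th)+.128*np.sin(th))+np.array([0,0,1])*(.128*np.cos(th)-.034*np.sin(th))
def hooked(pt,b,dy=0,hx=.145,hy=.019): # pole origin with hook pin at point pt
    Rr=Rp(LY,b);return pt-Rr.apply([hx,hy,.013])+dy*LYV,Rr
def beta(th): return min(.45,.4*max(th,0))
E
python3 - <<'E'
from h import *
for f in(0,1):
    print("flip",f)
    L=[("pick",P0,Rp(PY)),("lift",P0+[0,0,.2],Rp(PY)),("pre",*hooked(EYE,0,-.045)),("in",*hooked(EYE,0))]
    L+=[(th,*hooked(eye_at(th),beta(th))) for th in(.5,1,1.5)]+[("out1.5",*hooked(eye_at(1.5),beta(1.5),-.06)),("out.95",*hooked(eye_at(.95),beta(.95),-.06))]
    for n,o,r in L:
        p,rv=tcp(o,r,f);q=inverse_kinematics(p,rv);print(n,p.round(3),None if q is None else np.round(q,2))
E
```

```text
flip 0
pick [0.462 0.209 0.024] [ 0.38  0.19  2.14  0.    0.81 -2.47]
lift [0.462 0.209 0.224] [ 0.38 -0.05  1.97  0.    1.21 -2.47]
pre [ 0.512 -0.03   0.279] None
in [ 0.557 -0.027  0.279] None
0.5 [0.554 0.024 0.225] None
1 [0.552 0.049 0.148] None
1.5 [0.552 0.049 0.078] None
out1.5 [0.492 0.045 0.078] None
out.95 [0.492 0.043 0.156] None
flip 1
pick [0.462 0.209 0.024] [0.38 0.19 2.14 0.   0.81 0.67]
lift [0.462 0.209 0.224] [ 0.38 -0.05  1.97  0.    1.21  0.67]
pre [ 0.512 -0.03   0.279] [-0.11 -0.07  1.89 -0.    1.32 -0.18]
in [ 0.557 -0.027  0.279] [-0.09  0.02  1.81 -0.    1.32 -0.16]
0.5 [0.554 0.024 0.225] [ 0.12  0.06  1.88 -0.21  1.22  0.12]
1 [0.552 0.049 0.148] [ 0.28  0.17  1.94 -0.43  1.15  0.41]
1.5 [0.552 0.049 0.078] [ 0.31  0.27  1.98 -0.51  1.06  0.53]
out1.5 [0.492 0.045 0.078] [ 0.33  0.18  2.11 -0.51  1.04  0.56]
out.95 [0.492 0.043 0.156] [ 0.29  0.05  2.06 -0.41  1.15  0.41]
```

```bash
sed -i 's/^GX=.*/GX=0.028/' h.py
python3 - <<'E'
from h import *
S=lambda:{k:np.round(v,3) for k,v in manip.state().items() if k in("clock","tool_pos","contact_force","moment","gripper_width","grasp_force")}
r=Rp(PY);p,rv=tcp(P0,r,1)
manip.set_gripper(.06)
manip.move_pose(p+[0,0,.12],rv);manip.move_linear(p,.12);print(S())
manip.set_gripper(0.0,50);print(S())
manip.move_linear(p+[0,0,.03],.08);manip.dwell(.2);print(S())
manip.move_linear(p+[0,0,.2],.25)
o,r=hooked(EYE,0,-.055);p,rv=tcp(o,r,1)
manip.move_pose(p,rv);manip.dwell(.3);print(S(), "target",p)
for n in("scene","top"):
    c=cams.capture(n);np.savez(f"{n}1.npz",img=c["image"],w=cloud(c),K=c["intrinsics"],pos=c["position"],o=c["orientation"])
    if n=="scene": a=cv2.resize(c["image"][215:315,140:300],(800,500),interpolation=cv2.INTER_CUBIC);cv2.imwrite("pics/s1.png",a)
    else: b=cv2.resize(c["image"][130:250,340:500],(800,600),interpolation=cv2.INTER_CUBIC);cv2.imwrite("pics/t1.png",b)
E
```

```text
{'clock': np.float64(3.75), 'tool_pos': array([0.463, 0.211, 0.025]), 'contact_force': array([ 0.191, -0.391,  0.557]), 'moment': array([-0.103,  0.1  ,  0.012]), 'grasp_force': np.float64(0.0), 'gripper_width': np.float64(0.06)}
{'clock': np.float64(4.442), 'tool_pos': array([0.463, 0.211, 0.024]), 'contact_force': array([-0.197, -0.178,  1.193]), 'moment': array([-0.108,  0.146,  0.022]), 'grasp_force': np.float64(50.0), 'gripper_width': np.float64(0.019)}
{'clock': np.float64(5.167), 'tool_pos': array([0.462, 0.211, 0.053]), 'contact_force': array([-0.513,  0.558, -2.453]), 'moment': array([-0.117,  0.081,  0.027]), 'grasp_force': np.float64(50.0), 'gripper_width': np.float64(0.019)}
{'clock': np.float64(7.283), 'tool_pos': array([ 0.502, -0.028,  0.279]), 'contact_force': array([-0.479, -0.108, -1.706]), 'moment': array([-0.102,  0.051,  0.04 ]), 'grasp_force': np.float64(50.0), 'gripper_width': np.float64(0.02)} target [ 0.50238253 -0.02874723  0.279     ]
```

View pics/s1.png

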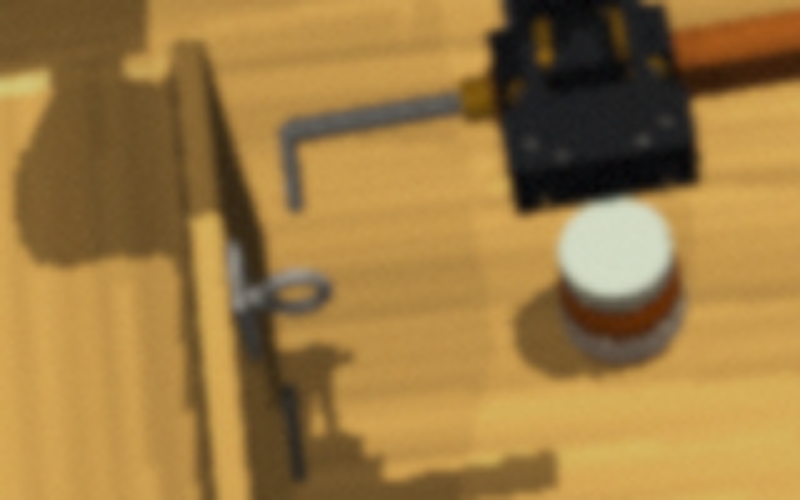

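View pics/t1.png

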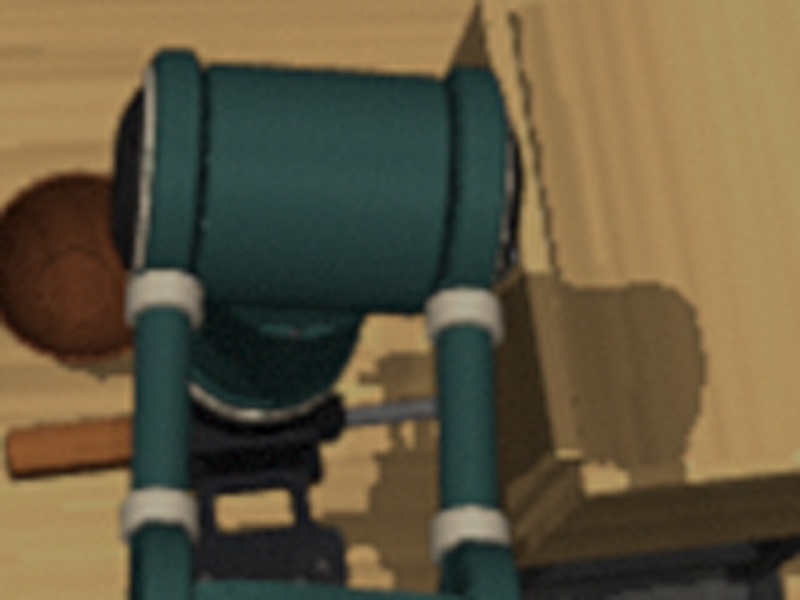

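Scene crop: the pole is held. The pin runs from crop (290,140) to its tip at (295,210), in line with the ring centre at (298,292). Sideways alignment is good, and I check height with depth before inserting.

Run:
```python
from h import *
d=np.load("scene1.npz");q=d["w"]
l=np.stack([(q-EYE)@LX,(q-EYE)@LYV,q[...,2]-EYE[2]],-1)
m=(abs(l[...,0])<.02)&(l[...,1]>-.085)&(l[...,1]<.02)&(abs(l[...,2])<.03)
for a,b in((-.07,-.055),(-.055,-.045),(-.045,-.03),(-.02,.02)):
    k=m&(l[...,1]>a)&(l[...,1]<b);e=l[k];print((a,b),len(e),np.percentile(e,[5,50,95],axis=0).round(4).tolist() if len(e) else "")
m=(l[...,0]<-.01)&(l[...,0]>-.06)&(l[...,1]>-.1)&(l[...,1]<-.05)&(abs(l[...,2])<.04);e=l[m];
for a in(-.06,-.05,-.04,-.03,-.02):
    k=e[(e[:,0]>a)&(e[:,0]<a+.01)]; print("rod",a,len(k),k.mean(0).round(4),k[:,2].max().round(4)) if len(k) else 0
m=(abs(l[...,0])<.022)&(l[...,1]>-.085)&(l[...,1]<-.03)&(abs(l[...,2])<.03)
print("tip max y",l[m][:,1].max(), "n",m.sum())
print("expected: pin y from",-.055-.019,"to",-.055+.0185)
```

```text
(-0.07, -0.055) 41 [[-0.019, -0.0697, -0.0007], [-0.0059, -0.0676, 0.0021], [-0.0004, -0.0575, 0.0057]]
(-0.055, -0.045) 16 [[-0.0062, -0.0537, -0.0014], [-0.0039, -0.0504, 0.0015], [-0.0007, -0.0462, 0.0042]]
(-0.045, -0.03) 19 [[-0.0054, -0.0444, -0.0032], [-0.0028, -0.0427, 0.0003], [0.0002, -0.0369, 0.0037]]
(-0.02, 0.02) 149 [[-0.0105, -0.0088, -0.011], [0.0084, 0.0015, 0.0034], [0.0195, 0.0134, 0.0192]]
rod -0.06 26 [-0.0552 -0.0712  0.0026] 0.0087
rod -0.05 27 [-0.0451 -0.0714  0.0026] 0.007
rod -0.04 27 [-0.035  -0.0715  0.0024] 0.0063
rod -0.03 26 [-0.025  -0.0717  0.0024] 0.007
rod -0.02 27 [-0.0151 -0.0705  0.0034] 0.0096
tip max y -0.031126487026073364 n 112
expected: pin y from -0.074 to -0.036500000000000005
```

Run:
```python
from h import *
p=np.array(tcp(*hooked(EYE,0,-.055),1)[0])+.0025*LX+[0,0,.0015]
manip.move_linear(p,.05);manip.move_linear(p+.015*LYV,.05);manip.dwell(.3)
s=manip.state();f0=s["contact_force"];m0=s["moment"];np.savez("f0.npz",f=f0,m=m0);print(s["clock"],f0.round(2))
for d in np.arange(.021,.0551,.0034):
    manip.move_linear(p+d*LYV,.03);s=manip.state();f=s["contact_force"]-f0
    print(round(d,4),round(s["clock"],2),"f LX,LY,z",(f@LX).round(2),(f@LYV).round(2),f[2].round(2),"m",(s["moment"]-m0).round(3))
    if np.linalg.norm(f)>3: print("abort");break
c=cams.capture("scene");cv2.imwrite("pics/s2.png",cv2.resize(c["image"][225:305,150:270],(780,520),interpolation=cv2.INTER_CUBIC));np.savez("scene2.npz",img=c["image"],w=cloud(c))
```

```text
8.3833 [ 0.24 -0.53 -1.62]
0.021 8.73 f LX,LY,z -0.88 0.07 0.77 m [ 0.001  0.008 -0.005]
0.0244 9.0 f LX,LY,z -0.22 0.38 -0.35 m [ 0.013 -0.021  0.014]
0.0278 9.27 f LX,LY,z 0.07 0.32 0.59 m [ 0.014 -0.035  0.008]
0.0312 9.53 f LX,LY,z -0.97 0.58 0.48 m [ 0.033 -0.031 -0.004]
0.0346 9.8 f LX,LY,z -0.92 0.53 0.01 m [-0.013 -0.04   0.04 ]
0.038 10.07 f LX,LY,z -1.07 -0.17 -0.47 m [ 0.048 -0.054  0.035]
0.0414 10.33 f LX,LY,z -1.42 -0.68 0.22 m [ 0.018 -0.014  0.036]
0.0448 10.6 f LX,LY,z -0.89 -0.95 0.52 m [-0.017 -0.019  0.01 ]
0.0482 10.87 f LX,LY,z -0.26 0.07 -1.56 m [-0.027 -0.112 -0.006]
0.0516 11.13 f LX,LY,z 0.26 -0.27 -1.24 m [-0.018 -0.013  0.019]
0.055 11.4 f LX,LY,z 0.46 -0.09 -0.27 m [-0.032 -0.027 -0.008]
```

View pics/s2.png

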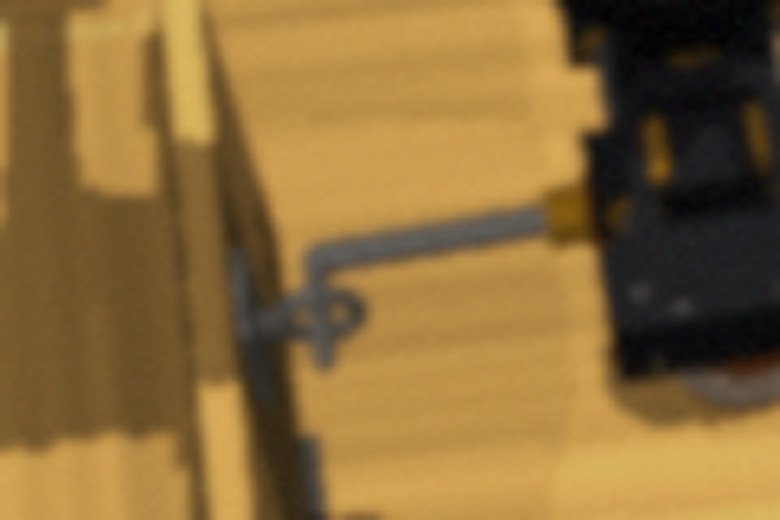

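The pin passes through the ring: its end shows below the ring at crop (325,365) and the forces are near zero. Now pulling along the arc with force feedback.

```bash
cat > pull.py <<'E'
from h import *
import sys
OFF=.0025*LX+np.array([0,0,.0015])
f0=np.load("f0.npz")["f"]
def go(th,rate=.04,dy=0):
    o,r=hooked(eye_at(th),beta(th),dy);p,rv=tcp(o,r,1);manip.move_linear(p+OFF,rate,rot=rv)
def force(th):
    a=[]
    for _ in range(3): a.append(manip.state()["contact_force"]-f0);manip.dwell(.01)
    f=np.mean(a,0);t=eye_at(th+.01)-eye_at(th-.01);t/=np.linalg.norm(t);n=np.cross(t,LYV)
    return -f@t,f@n,f@LYV,np.linalg.norm(f)
E
python3 - <<'E'
from pull import *
th=0;log=[]
while th<1.62:
    th+=.03 if th<.55 else .012
    go(th);F=force(th);log.append((th,*F))
    if F[3]>7.5 or (th>.55 and F[0]>6.6): 
        print("stop");break
    if manip.state()["clock"]>38: print("time");break
for l in log[::3 if len(log)>60 else 2]+log[-6:]: print(np.round(l,2).tolist())
print(manip.state()["clock"],manip.state()["moment"].round(2))
c=cams.capture("scene");cv2.imwrite("pics/s3.png",cv2.resize(c["image"][200:350,70:310],(800,500),interpolation=cv2.INTER_CUBIC));np.savez("scene3.npz",img=c["image"],w=cloud(c))
E
```

```text
stop
[0.03, -0.44, -0.31, -0.16, 0.56]
[0.12, 0.28, 0.59, -0.07, 0.65]
[0.21, 0.18, 0.07, 0.27, 0.33]
[0.3, 0.17, 0.2, 0.04, 0.26]
[0.39, -0.23, 0.08, 0.17, 0.3]
[0.48, 0.05, -0.64, 0.29, 0.71]
[0.57, 0.23, 0.0, 0.22, 0.32]
[0.61, -0.06, 0.18, -0.26, 0.32]
[0.64, -0.04, -0.05, 0.02, 0.07]
[0.68, 0.05, -0.47, 0.14, 0.5]
[0.71, 0.35, -0.49, -0.3, 0.67]
[0.75, 0.29, -0.07, -0.04, 0.3]
[0.79, -0.2, -0.22, 0.08, 0.31]
[0.82, 0.06, -0.51, 0.46, 0.69]
[0.86, 0.11, -0.44, 0.36, 0.58]
[0.89, -0.09, -0.39, -0.21, 0.45]
[0.93, 0.43, -0.59, -0.1, 0.74]
[0.97, 0.52, -0.28, 0.08, 0.6]
[1.0, 0.44, -0.32, -0.48, 0.72]
[1.04, 0.64, -0.44, 0.0, 0.77]
[1.07, 0.67, -0.33, 0.16, 0.77]
[1.11, 1.16, -0.13, -0.3, 1.21]
[1.15, 0.92, -0.23, -0.25, 0.98]
[1.18, 1.81, 0.44, -0.0, 1.87]
[1.22, 7.8, 5.0, 0.39, 9.28]
[1.16, 0.89, 0.34, -0.11, 0.96]
[1.17, 0.55, -0.22, 0.31, 0.67]
[1.18, 1.81, 0.44, -0.0, 1.87]
[1.19, 3.78, 2.01, -0.02, 4.28]
[1.21, 6.05, 3.92, 0.22, 7.21]
[1.22, 7.8, 5.0, 0.39, 9.28]
31.7833 [-1.45 -0.2  -0.01]
```

View pics/s3.png

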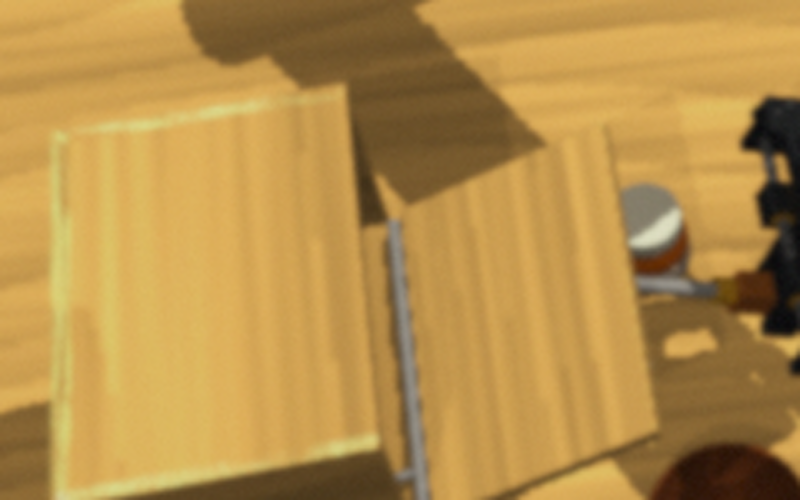

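```bash
cat >> h.py <<'E'
def hatch_angle(q):
    l=np.stack([-(q-HINGE)@LX,(q-HINGE)@LYV,q[...,2]-HINGE[2]],-1)
    m=(l[...,0]>.03)&(l[...,0]<.16)&(abs(l[...,1])<.09)&(l[...,2]>-.03)&(l[...,2]<.15)
    e=l[m];ang=[]
    # inner face plane through points, robust line fit in (out,z)
    vx,vy,x0,y0=cv2.fitLine(e[:,[0,2]].astype(np.float32),cv2.DIST_HUBER,0,.002,.001).ravel()
    if vy<0 and vx<0: vx,vy=-vx,-vy
    return np.arctan2(vx,vy),len(e),(x0,y0)
E
python3 - <<'E'
from h import *
d=np.load("scene3.npz");print(hatch_angle(d["w"]))
s=manip.state();f=s["contact_force"]-np.load("f0.npz")["f"];print(s["clock"],(f@LX).round(2),(f@LYV).round(2),f[2].round(2),s["tool_pos"].round(4),s["gripper_width"])
p=tcp(*hooked(eye_at(1.22),beta(1.22)),1)[0]+.0025*LX+[0,0,.0015];print(p)
c=d["w"]
l=np.stack([-(c-HINGE)@LX,(c-HINGE)@LYV,c[...,2]-HINGE[2]],-1)
m=(l[...,0]>.165)&(l[...,0]<.26)&(abs(l[...,1]+.019)<.012)&(abs(l[...,2])<.09)
e=l[m]
for a in np.arange(.165,.26,.01):
    k=e[(e[:,0]>a)&(e[:,0]<a+.01)]
    if len(k): print(a.round(3),len(k),np.median(k,0).round(4))
E
```

```text
(np.float32(1.1518142), 4461, (np.float32(0.07866666), np.float32(0.03487838)))
31.8333 5.21 0.24 6.75 [0.5523 0.0497 0.1166] 0.019602462496544605
[0.55188685 0.0504427  0.11555781]
0.165 24 [ 0.1699 -0.0167 -0.0005]
0.175 23 [ 0.1796 -0.0172 -0.004 ]
0.185 31 [ 0.1915 -0.0159 -0.0112]
0.195 46 [ 0.1996 -0.0133 -0.0114]
0.205 62 [ 0.2097 -0.012  -0.0134]
0.215 65 [ 0.2203 -0.0107 -0.0165]
0.225 27 [ 0.2277 -0.0147 -0.0196]
0.235 41 [ 0.2403 -0.021   0.0291]
0.245 40 [ 0.2516 -0.0205  0.0486]
0.255 32 [ 0.257  -0.0191  0.0569]
```

Run:
```python
from pull import *
for th in(1.19,1.175,1.16,1.145):
    go(th)
    a=[force(th) for _ in range(3)]
    q=[hatch_angle(cloud(cams.capture("scene")))[0] for _ in range(2)]
    print(th,manip.state()["clock"],np.mean(a,0).round(2),q)
```

```text
1.19 32.2583 [3.37 2.   0.55 3.97] [np.float32(1.1372524), np.float32(1.1439884)]
1.175 32.6833 [ 0.76 -0.12 -0.34  1.  ] [np.float32(1.1350796), np.float32(1.1391305)]
1.16 33.1083 [ 0.37 -0.67 -0.7   1.07] [np.float32(1.1237401), np.float32(1.1300615)]
1.145 33.5333 [ 0.43 -0.28 -0.21  0.57] [np.float32(1.1024452), np.float32(1.0992136)]
```

The hatch follows the pin back up, so that resistance was the bump and not the stop. The radial load shows the pin sat about 3 mm too far out. I shift it inward and press through the bump slowly, capped below 11 N.

```bash
cat > push.py <<'E'
import pull
from pull import *
manip.set_gripper(0.0,60)
pull.OFF=pull.OFF+.003*LX
th=1.16;log=[];pk=0;passed=False
while th<1.62:
    th+=.008;go(th);F=force(th);s=manip.state();log.append((th,*F,s["clock"]))
    pk=max(pk,F[0])
    if not passed and pk>4 and F[0]<pk-2.5: passed=True;pt=th;print("passed at",th)
    if F[3]>10.6: print("limit");break
    if passed and th>pt+.1 and F[0]>4.5: print("stop reached");break
    if s["clock"]>46: print("time");break
for l in log: print(np.round(l,2).tolist())
c=cams.capture("scene");print(hatch_angle(cloud(c)),manip.state()["clock"])
E
python3 push.py
```

```text
passed at 1.304
stop reached
[1.17, 0.65, -1.88, 0.25, 2.0, 34.02]
[1.18, 0.75, -1.83, 0.55, 2.06, 34.3]
[1.18, 1.62, -1.21, 0.47, 2.08, 34.58]
[1.19, 2.71, -0.57, 0.72, 2.86, 34.85]
[1.2, 4.57, 0.5, 0.58, 4.63, 35.12]
[1.21, 5.47, 1.02, 0.06, 5.56, 35.4]
[1.22, 7.0, 1.7, 0.17, 7.21, 35.67]
[1.22, 7.87, 2.17, 0.72, 8.2, 35.95]
[1.23, 8.45, 2.98, 0.16, 8.96, 36.22]
[1.24, 7.75, 2.5, 0.51, 8.16, 36.5]
[1.25, 7.1, 2.95, 0.27, 7.69, 36.78]
[1.26, 7.26, 2.75, 0.89, 7.81, 37.05]
[1.26, 7.03, 3.02, 0.54, 7.67, 37.33]
[1.27, 6.79, 2.72, 0.49, 7.33, 37.6]
[1.28, 6.46, 2.4, 0.93, 6.95, 37.88]
[1.29, 6.5, 2.64, 0.89, 7.07, 38.15]
[1.3, 6.06, 2.41, 1.03, 6.6, 38.42]
[1.3, 3.98, 0.89, 0.93, 4.18, 38.7]
[1.31, 5.52, 0.8, 1.1, 5.69, 38.98]
[1.32, 4.32, 0.66, 0.7, 4.42, 39.25]
[1.33, 4.72, 0.52, 0.79, 4.81, 39.52]
[1.34, 4.5, -0.43, 0.61, 4.56, 39.8]
[1.34, 4.51, -0.42, 0.42, 4.54, 40.08]
[1.35, 3.67, -0.26, 0.49, 3.71, 40.35]
[1.36, 3.71, -0.82, 0.47, 3.83, 40.62]
[1.37, 2.58, -2.02, 0.09, 3.28, 40.9]
[1.38, 2.99, -2.71, 0.42, 4.06, 41.18]
[1.38, 2.27, -2.61, 0.17, 3.46, 41.45]
[1.39, 2.75, -3.14, -0.14, 4.18, 41.72]
[1.4, 2.82, -3.31, 0.64, 4.4, 42.0]
[1.41, 2.25, -3.94, 0.27, 4.55, 42.28]
[1.42, 1.66, -3.72, -0.31, 4.09, 42.55]
[1.42, 1.55, -3.75, 0.2, 4.07, 42.82]
[1.43, 1.57, -3.78, -0.19, 4.1, 43.1]
[1.44, 1.12, -2.71, -0.15, 2.94, 43.38]
[1.45, 0.78, -3.23, 0.53, 3.36, 43.65]
[1.46, 0.38, -2.38, -0.0, 2.41, 43.92]
[1.46, 0.88, -2.66, -0.35, 2.82, 44.2]
[1.47, 0.61, -2.06, 0.15, 2.15, 44.48]
[1.48, 2.72, -1.0, -0.45, 2.93, 44.75]
[1.49, 3.14, -0.05, -0.69, 3.21, 45.02]
[1.5, 4.12, -0.49, 0.0, 4.15, 45.3]
[1.5, 4.63, -0.13, 0.56, 4.66, 45.58]
(np.float32(1.434284), 4719, (np.float32(0.091726564), np.float32(0.012269105))) 45.625
```

The bump has been passed and the stop felt at about 1.43 rad. Next: relax, check it holds, and unhook.

Run:
```python
import pull
from pull import *
pull.OFF=pull.OFF+.0015*LX
go(1.45);print(np.round(force(1.45),2),hatch_angle(cloud(cams.capture("scene")))[0])
a=hatch_angle(cloud(cams.capture("scene")))[0]
if a>1.40:
    for d in(-.012,-.026,-.04,-.06): 
        go(1.45,.06,d);F=force(1.45);print(d,np.round(F,2))
        if F[3]>6: print("abort");break
c=cams.capture("scene");print(hatch_angle(cloud(c))[0],manip.state()["clock"]);np.savez("scene4.npz",img=c["image"],w=cloud(c))
cv2.imwrite("pics/s4.png",cv2.resize(c["image"][200:350,110:350],(800,500),interpolation=cv2.INTER_CUBIC))
```

```text
[ 0.24 -0.29 -0.39  0.54] 1.4214746
-0.012 [-0.55 -0.54 -0.11  0.77]
-0.026 [ 0.06 -0.48 -0.61  0.78]
-0.04 [-0.93 -0.45  0.17  1.04]
-0.06 [-0.14 -1.06 -0.3   1.11]
1.4232014 47.8417
```

View pics/s4.png

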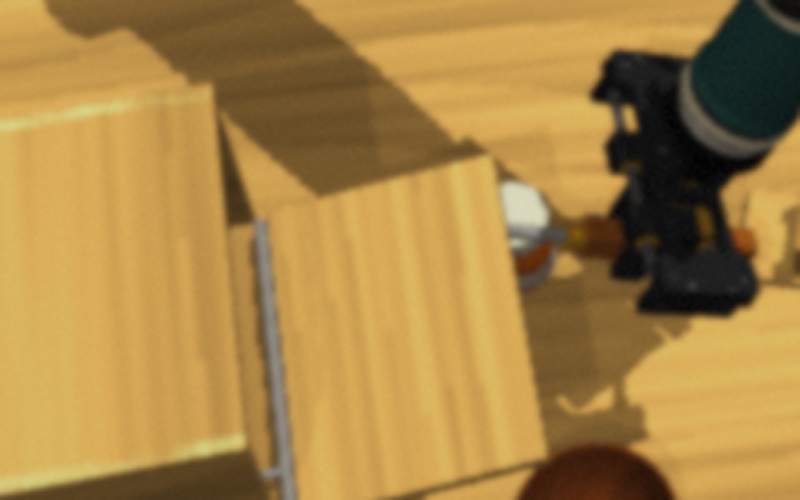

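The hatch holds at 1.42 rad and the hook is clear of the eye at crop (540,235). Backing away and levelling the pole above the rest, then checking how it lies in the hand.

Run:
```python
from h import *
s=manip.state();p=np.array(s["tool_pos"])
manip.move_linear(p-.07*LX,.2);manip.move_linear(p-.09*LX+[0,0,.11],.25)
q,rv=tcp(P0,Rp(PY),1)
manip.move_pose(q+[0,0,.09],rv);manip.dwell(.1)
for n in("scene","top"):
    c=cams.capture(n);w=cloud(c)
    o=P0+[0,0,.09];l=Rp(PY).inv().apply((w-o).reshape(-1,3)).reshape(w.shape)
    for a,b in((-.065,-.05),(-.05,-.035),(-.035,-.02),(.05,.063),(.08,.095),(.095,.11),(.11,.125),(.125,.14)):
        m=(l[...,0]>a)&(l[...,0]<b)&(abs(l[...,1])<.02)&(abs(l[...,2]-.013)<.03)
        e=l[m]
        if len(e): print(n,a,len(e),"y",np.percentile(e[:,1],[5,50,95]).round(4),"z med,95",np.percentile(e[:,2],[50,90]).round(4))
    m=(l[...,0]>-.1)&(l[...,0]<.17)&(abs(l[...,1])<.05)&(abs(l[...,2]-.013)<.03);print("x range",l[m][:,0].min().round(4),l[m][:,0].max().round(4))
    if n=="scene": cv2.imwrite("pics/s5.png",cv2.resize(c["image"][200:320,290:450],(800,600),interpolation=cv2.INTER_CUBIC))
print(manip.state()["clock"],hatch_angle(cloud(cams.capture("scene")))[0])
```

```text
scene -0.065 85 y [-0.0067  0.0071  0.0118] z med,95 [0.0222 0.0262]
scene -0.05 86 y [-0.0068  0.0074  0.0118] z med,95 [0.0221 0.0267]
scene -0.035 86 y [-0.0079  0.0074  0.012 ] z med,95 [0.0223 0.027 ]
scene 0.05 1 y [0.0032 0.0032 0.0032] z med,95 [0.0242 0.0242]
scene 0.08 31 y [-0.0021  0.0026  0.0062] z med,95 [0.0162 0.0195]
scene 0.095 28 y [-0.0024  0.003   0.0064] z med,95 [0.0161 0.0202]
scene 0.11 30 y [-0.001   0.0024  0.0049] z med,95 [0.0162 0.0207]
scene 0.125 29 y [-0.0028  0.0026  0.0058] z med,95 [0.0167 0.0202]
x range -0.0667 0.1464
top -0.065 1 y [-0.0082 -0.0082 -0.0082] z med,95 [0.0086 0.0086]
top 0.05 42 y [-0.0086  0.0012  0.0094] z med,95 [0.0261 0.0303]
top 0.08 16 y [-0.0021  0.0024  0.006 ] z med,95 [0.0177 0.0229]
top 0.095 1 y [0.0045 0.0045 0.0045] z med,95 [0.0188 0.0188]
x range -0.0651 0.147
49.65 1.4253494
```

View pics/s5.png

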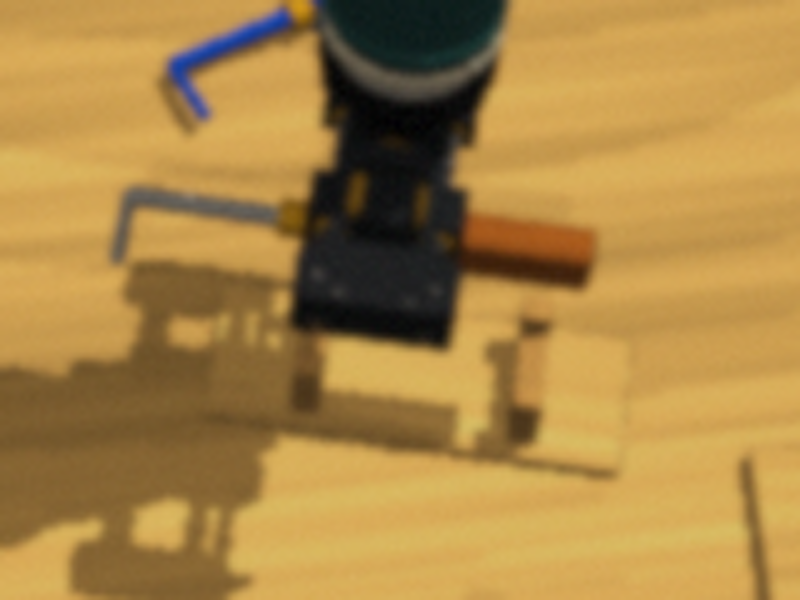

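The pole is still straight and level in the hand, with its handle at crop (530,250) above the saddles. Laying it down.

Run:
```python
from h import *
q,rv=tcp(P0,Rp(PY),1)
manip.move_linear(q+[0,0,.012],.12);manip.dwell(.1);f0=manip.state()["contact_force"]
for d in(.004,.002,.0008,0,-.0008):
    manip.move_linear(q+[0,0,d],.03);f=(manip.state()["contact_force"]-f0);print(d,f.round(2))
    if f[2]>2: break
manip.set_gripper(.05);manip.move_linear(q+[0,0,.15],.25);print(manip.state()["clock"])
c=cams.capture("scene");w=cloud(c);print("hatch",hatch_angle(w)[0],"clock",manip.state()["clock"])
l=Rp(PY).inv().apply((w-P0).reshape(-1,3)).reshape(w.shape)
for a,b in((-.06,-.04),(0,.02),(.04,.06),(.1,.12),(.12,.14)):
    m=(l[...,0]>a)&(l[...,0]<b)&(abs(l[...,1])<.013)&(abs(l[...,2]-.02)<.012);e=l[m]
    if len(e): print(a,len(e),np.median(e,0).round(4))
cv2.imwrite("pics/s6.png",cv2.resize(c["image"][200:380,160:440],(800,514),interpolation=cv2.INTER_CUBIC))
```

```text
0.004 [0.33 0.27 0.  ]
0.002 [ 0.19 -0.32 -0.14]
0.0008 [ 0.23 -0.25  0.54]
0 [0.18 0.31 1.99]
-0.0008 [-1.1  -1.3   7.88]
53.3833
hatch 1.4225488 clock 53.4333
-0.06 91 [-0.0499  0.0061  0.0235]
0 91 [0.01   0.0057 0.0227]
0.04 88 [0.0505 0.0067 0.0237]
0.1 34 [0.1102 0.0018 0.0154]
0.12 36 [0.13   0.0025 0.0152]
```

View pics/s6.png

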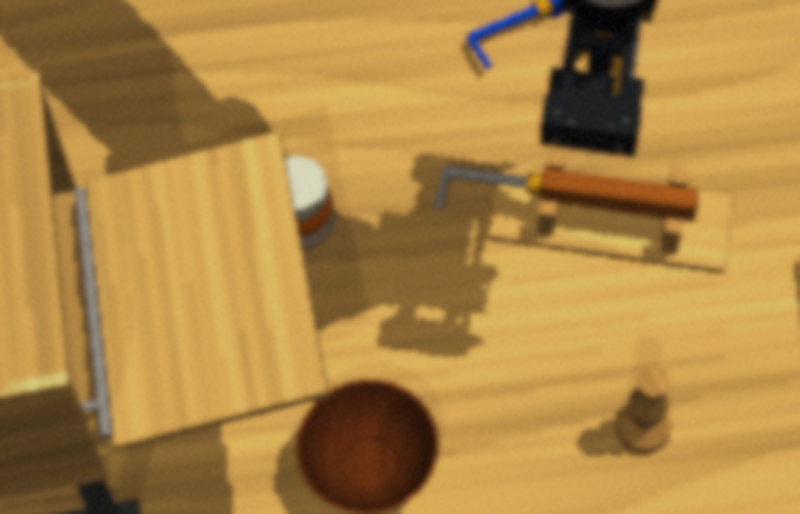

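The pole lies in the small rest as before, hatch is held open, and the bowl, jar and spindle are where they were.

```bash
python3 -c "
from h import *
print(order.close_job())"
```

```text
the job is handed in; nothing more can be done
None
```

The job is handed in: the catch holds the hatch open at about 1.42 rad, the pole is back in its rest as it lay, the other objects look untouched, and it finished at about 53 s of 64 s with a peak hook pull of about 9.3 N.

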